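Gauge two mount sleeves and sort them by fit

TASK

Two aluminium mount sleeves look alike outside, but only one slides all the way down the stepped gauge pin to its base. One at a time, in either order, lower a sleeve over the pin without forcing it, let go and see how far it settles, then lift it off and stand it upright in the square white tray if it went right down to the base, or in the round glass dish if it stopped at the pin's step, before you start on the other sleeve. Leave everything else on the bench where it is.

Things in the scene. Friction and masses are not known exactly. Their poses are not given: they have to be found in the camera images.
- sleeve_p_mid (a point): centre (half-way up) of one aluminium sleeve, a plain open tube standing upright: 36 mm outside diameter, 50 mm high, bore along its z axis. One of the two sleeves has a 23 mm bore and goes down to the gauge's base, the other a 17 mm bore and stops at the step; trying them tells which. Weighs about 60 to 120 g
- sleeve_q_mid (a point): centre (half-way up) of the other aluminium sleeve, the same outside size and standing the same way
- gauge: fixed steel gauge; origin at bench level on the pin's axis. Dark round base 80 mm across, 15 mm thick; upright pin 20 mm thick up to 38 mm above the bench, tapering (38 to 43 mm: the step) to 14 mm, with a conical nose over the last 12 mm to 6 mm. A sleeve that fits settles on the base, its centre 40 mm above the bench; a tight one on the step, its centre about 65 mm above the bench
- pin_top (a point): top of the gauge pin, on its axis, 77 mm above the bench
- tray: square white open tray, fixed, for the sleeve that fits: 130 x 130 mm, walls 20 mm high and 4 mm thick, inner floor 4 mm above the bench; origin at the centre of its underside. It may stand left or right of the gauge
- dish: round low glass dish, fixed, for the sleeve that is too tight: 136 mm across, wall 20 mm high and 4 mm thick, inner floor 4 mm above the bench; origin at the centre of its underside. It stands on the side opposite the tray
- screw_cap: loose blue screw cap lying open side up, 42 mm across, 20 mm high, at the far side; not part of the job, leave it alone; origin at its underside
- brush: brush lying flat on the bench, 170 mm long; not part of the job, leave it alone; origin at its underside
- spatula: spatula lying flat on the bench, 170 mm long; not part of the job, leave it alone; origin at its underside
- amber_1: brown glass bottle, 50 mm across, 95 mm high; not part of the job, leave it alone; origin at its underside
- amber_2: second brown glass bottle, the same size; not part of the job, leave it alone; origin at its underside
- reagent: clear glass bottle with orange cap, 64 mm across, 130 mm high; not part of the job, leave it alone; origin at its underside
- jar: small open glass jar, 52 mm across, 70 mm high; not part of the job, leave it alone; origin at its underside

How it is judged:
By the outcome, as a careful person would: the job done as asked, in the order asked, and still so for the second after the job is handed in, with the robot touching nothing.
It also fails if it takes over 72 s, if anything falls off the work surface, if the arm or the gripper's body presses on something with over 40 N, if the wrist force passes 120 N, or if a joint passes its speed limit or range.

ROBOT

A 6-joint arm with a two-finger parallel gripper is mounted at the origin on the work surface. World frame = base frame: x ahead of the robot, y to its left, z up, the work surface at z = 0. Lengths are in m, angles in rad, forces in N, time in s.
With the tool pointing down it reaches from about 0.425 to 0.95 m from the base axis. Payload 3.5 kg.
Tool frame: the origin (TCP) lies midway between the tips of the shut fingers; the grasp point (between the pads) lies 19 mm behind it; z points along the fingers, y is the line along which they close (so a half turn about z gives the same grasp; the last joint's range is limited). The gripper opens to 85 mm and grips with 20 to 120 N. Pads are 22 mm wide; open, the fingers measure 114 mm over their backs; the gripper's body (76 mm by 85 mm) begins 54 mm behind the grasp point. The pads swing forward as they close: fully open they stand 13 mm farther back than shut.
Start: joints at [-1.29, 0.286, 1.577, -0, 1.279, -0.15], TCP at [0.282, -0.613, 0.231] pointing down, gripper open.
Joint ranges: [-2.77, 2.77], [-0.9, 2.22], [0.21, 2.48], [-1.53, 4.67], [0.24, 2.81], [-2.84, 2.84]. Speed limits (rad/s): [2.79, 2.79, 3.14, 3.14, 3.14, 3.14].

INTERFACE

Orientations are given as a unit quaternion [x, y, z, w].
In Python, from plant import ctrl, cams, order gives the robot as it stands.
- The arm moves only by the tool move_arm, never from a script. Its argument "plan" is one flat list of numbers, 7 for each row, row after row: the shift along the world's x, y, z in mm, then the turn, a rotation vector about the world's x, y, z in degrees, then the finger opening in mm, from 0 to 85.4. A call has 1 to 12 rows; each row shifts and turns the commanded pose from where the row before left it; what a row does not reach is not made up. A row lasts 1/10 s, in which the tool goes at most 50 mm and 8.59 degrees, less where a joint would pass 70% of its speed; a pose out of reach is approached as far as the arm can. A call is refused whole if a number of a shift passes 50 or a number of a turn 8.59, either way. A call with a gripper value outside its range is refused whole. The fingers move at their own pace and stop on an object; "newtons" is the grip in N (left out, the last holds). Time passes only in rows, so rows that do not move let the fingers close. It gives the time, the measured TCP pose, the force, the opening and the grip force at its end, in the units of the state.
- ctrl.get_state(): the state, without advancing time (a new reading comes with each control period).
- cams.read_camera(name): name is "side" or "top"; returns a dict with "color" (400x640x3 uint8, red, green, blue), "fov_y" (degrees; the focal length in pixels is half the picture's height over the tangent of half this angle, whatever the lens; pixels are square), "cx", "cy" (the principal point, pixels), "k1" (the pictures are not rectified: a ray, as slopes to the right and down, at radius r is drawn at 1 + k1 r^2 times it, then the intrinsics apply), "origin" and "orientation" of the camera in the world. Camera axes: x right, y up, looking along -z (the intrinsics and any distortion apply to the point x, -y, -z); pixel columns grow to the right and rows downward; lengths in m; the calibration is good to about 2 mm. A picture is of the moment at which its call begins. There is no depth.
- order.sign_off(): hands the job in; it is judged then, once.
The state is a dict: "time": time; "qpos": joint angles; "dq": joint speeds; "joint_efforts": joint torques, N m; "eef_pos": TCP position; "tcp_rot": TCP orientation; "contact_force": force on the tool from outside, world axes, zero at the start; "wrist_torque": the same for the moment, N m; "opening": opening from 0.0 (shut) to 1.0 (fully open); "finger_force": force on a finger pad.
Only numpy, scipy, OpenCV 4.12 (cv2) and the standard library are available. Lean on these libraries where they do the work, as an engineer would, in place of code of your own. Each camera call takes 0.05 s, during which the arm holds its last target. There are 200 camera calls.

## Working session

There is one attempt and no reset: what is moved stays moved. The work goes in short steps, Python scripts to look and compute and a tool call to move; the robot and the scene stay as the last step left them, time stands still between calls to the robot, and variables do not carry over. Pictures are saved under pics/ and viewed, at most 10 in all, crops included, and the job is handed in when it is done.

Besides the shell and the picture viewer there is one more tool, called after "Call:" as name(argument=value, ...), one argument or row to a line, values as JSON. move_arm: Moves the arm, as the interface text tells. Its arguments: {"type":"object","properties":{"plan":{"type":"array","items":{"type":"number"}},"newtons":{"type":"number"}},"required":["plan"]}

```bash
mkdir -p pics
cat > h.py <<'E'
import numpy as np, cv2
from scipy.spatial.transform import Rotation as R
from plant import ctrl, cams, order
def shot(n,name=None):
    c=cams.read_camera(n)
    if name: cv2.imwrite('pics/%s.png'%name,c['color'][:,:,::-1])
    return c
def K(c):
    h=c['color'].shape[0]; f=h/2/np.tan(np.radians(c['fov_y'])/2)
    return np.array([[f,0,c['cx']],[0,f,c['cy']],[0,0,1]])
def rot(c):
    o=np.array(c['orientation']); return R.from_quat(o).as_matrix() if o.size==4 else o.reshape(3,3)
def und(c,uv):
    p=np.linalg.inv(K(c))@[uv[0],uv[1],1]; d=p[:2]; s=d.copy()
    for _ in range(30): s=d/(1+c['k1']*(s@s))
    return rot(c)@[s[0],-s[1],-1]
def at_z(c,uv,z):
    d=und(c,uv); o=np.array(c['origin']); return o+d*(z-o[2])/d[2]
def proj(c,p):
    v=rot(c).T@(np.array(p)-c['origin']); s=np.array([v[0],-v[1]])/-v[2]
    s=s*(1+c['k1']*(s@s)); return (K(c)@[s[0],s[1],1])[:2]
def tri(c1,u1,c2,u2):
    A=[];b=[]
    for c,u in((c1,u1),(c2,u2)):
        d=und(c,u);d/=np.linalg.norm(d);P=np.eye(3)-np.outer(d,d);A.append(P);b.append(P@np.array(c['origin']))
    return np.linalg.lstsq(np.vstack(A),np.hstack(b),rcond=None)[0]
E
python3 - <<'E'
from h import *
for n in('top','side'):
    c=shot(n,n+'0'); print(n,c['origin'],c['orientation'],c['fov_y'],c['cx'],c['cy'],c['k1'])
s=ctrl.get_state(); print(s)
E
```

```text
top [ 0.44061143 -0.00795547  1.00299429] [-0.06205772  0.06391569  0.71167802 -0.69683428] 51.83051573750376 318.22997252523436 194.96661987539412 0.029266063182765468
side [0.41984343 0.66216192 0.57916272] [-0.07268143  0.44975036  0.87767829 -0.14873746] 56.78234938107688 319.1170260446195 195.85826785867945 0.0069985191659814785
{'time': 0.1, 'qpos': array([-1.29001410e+00,  2.87136745e-01,  1.57806794e+00,  1.95478558e-06,
        1.27858153e+00, -1.50027540e-01]), 'dq': array([ 0.00278547, -0.00314517, -0.00362244, -0.00079113,  0.00022425,
        0.00134791]), 'joint_efforts': array([ 8.51411405e-04, -4.07298267e+01, -2.93701494e+01, -1.55316202e-04,
        3.42948013e-03,  1.83435547e-07]), 'eef_pos': array([ 0.28172538, -0.61273105,  0.23002549]), 'tcp_rot': array([ 9.76889406e-01,  2.13742567e-01, -7.07198674e-05, -1.09449844e-03]), 'contact_force': array([0.08314848, 0.60125494, 0.00223743]), 'wrist_torque': array([ 0.05784376, -0.02922156, -0.01692723]), 'finger_force': 0.0, 'opening': 0.9990711394877941}
```

View pics/top0.png

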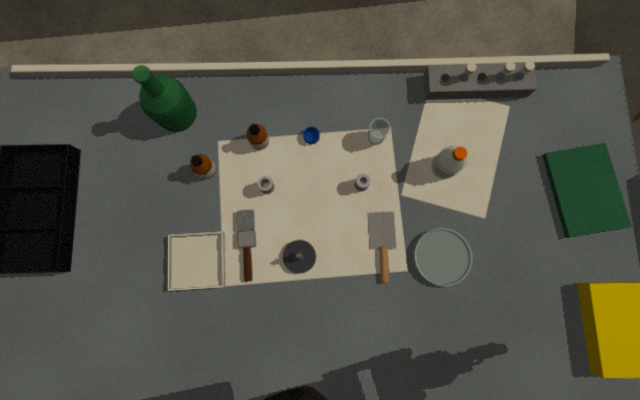

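View pics/side0.png

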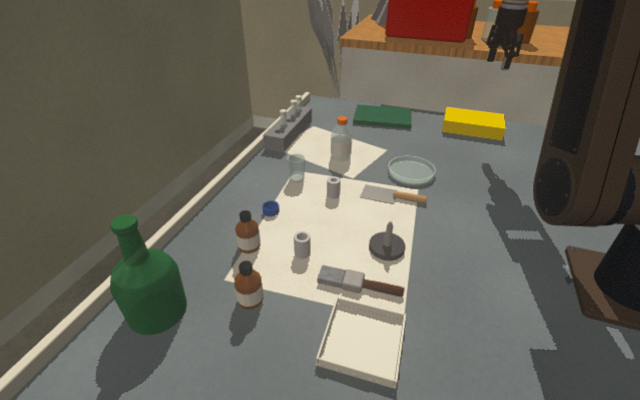

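The top view shows sleeves near (266,184) and (362,182), the gauge at (299,257), tray (196,261) and dish (443,257). I'll enlarge these for precise pixels.

Run:
```python
from h import *
t=cv2.imread('pics/top0.png');s=cv2.imread('pics/side0.png')
def cr(i,u,v,w=25): return cv2.resize(i[v-w:v+w,u-w:u+w],(260,260),interpolation=cv2.INTER_CUBIC)
cv2.imwrite('pics/crop0.png',np.vstack([np.hstack([cr(t,266,184),cr(t,362,182),cr(t,299,257)]),np.hstack([cr(s,302,243),cr(s,334,187),cr(s,388,238)])]))
c=shot('top')
for n,uv,z in(('Ptop',(266,183),.05),('Qtop',(362,181),.05),('base',(299,257),.015),('tray',(196,261),.01),('dish',(443,257),.01),('cap',(312,135),.02),('jar',(379,128),.07),('a1',(254,131),.09),('a2',(199,160),.09),('spatL',(246,210),.02),('brR',(382,212),.02),('brR',(384,283),.02),('spL',(248,280),.02)): print(n,at_z(c,uv,z).round(3))
```

```text
Ptop [0.644 0.111 0.05 ]
Qtop [ 0.644 -0.117  0.05 ]
base [0.47  0.036 0.015]
tray [0.466 0.281 0.01 ]
dish [ 0.463 -0.306  0.01 ]
cap [ 0.77 -0.    0.02]
jar [ 0.767 -0.16   0.07 ]
a1 [0.759 0.133 0.09 ]
a2 [0.692 0.258 0.09 ]
spatL [0.585 0.162 0.02 ]
brR [ 0.573 -0.165  0.02 ]
brR [ 0.406 -0.161  0.02 ]
spL [0.42  0.156 0.02 ]
```

View pics/crop0.png

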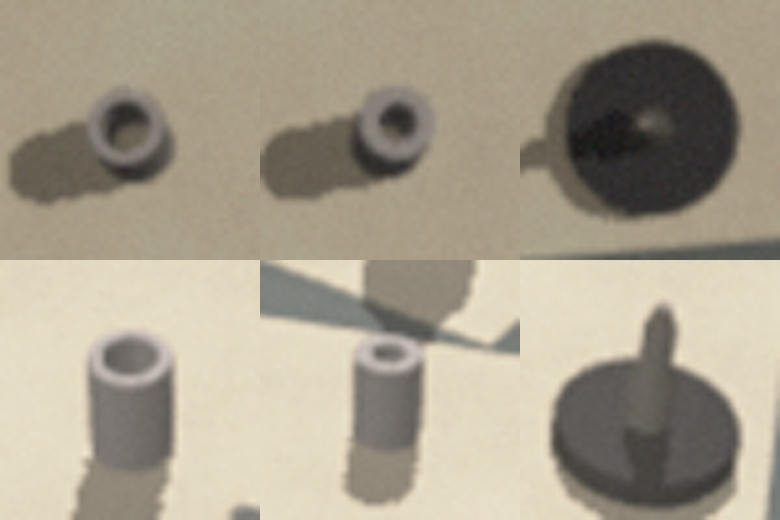

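The left sleeve (top view 265,183) appears to have the wider bore, but both will be tried. Now I'll triangulate from the crop readings.

Run:
```python
from h import *
a=shot('top');b=shot('side')
for n,ut,us,z in(('P',(265,183),(301.8,236.4),.05),('Q',(362.7,180.1),(334.5,185.1),.05),('pin',(299.8,254.8),(389.7,221.6),.077),('base',(299.2,256.1),(386.9,244),.015)):
    print(n,tri(a,ut,b,us).round(4),at_z(a,ut,z).round(4),at_z(b,us,z).round(4))
```

```text
P [0.645  0.1135 0.0449] [0.6438 0.1129 0.05  ] [0.6429 0.1187 0.05  ]
Q [ 0.6471 -0.1212  0.0283] [ 0.6459 -0.1183  0.05  ] [ 0.6347 -0.09    0.05  ]
pin [0.4735 0.032  0.0697] [0.4731 0.0317 0.077 ] [0.4728 0.041  0.077 ]
base [0.4722 0.0361 0.0083] [0.4722 0.0358 0.015 ] [0.4713 0.0434 0.015 ]
```

Call:
move_arm(
  plan=[30,45,0,0,0,-8.2,85,30,45,0,0,0,-8.2,85,30,45,0,0,0,-8.2,85,35,45,0,0,0,0,85,35,45,0,0,0,0,85,35,45,0,0,0,0,85,35,45,0,0,0,0,85,35,45,0,0,0,0,85,35,45,0,0,0,0,85,35,45,0,0,0,0,85,27,45,0,0,0,0,85,0,0,0,0,0,0,85],
  newtons=30,
)

```text
time: 1.45
eef_pos: [0.6079, -0.164, 0.2312]
tcp_rot: [1.0, 0.004, 0.0, -0.001]
contact_force: [-0.1, -0.0, -0.2]
opening: 0.995
finger_force: 0.0
```

Q at (0.646,-0.118), P at (0.644,0.113), pin near (0.473,0.034). Next, descend on Q.

Call:
move_arm(
  plan=[38,46,-20,0,0,0,85,0,0,-40,0,0,0,85,0,0,-40,0,0,0,85,0,0,-40,0,0,0,85,0,0,-40,0,0,0,85,0,0,-25,0,0,0,85,0,0,-14,0,0,0,85,0,0,0,0,0,0,85,0,0,0,0,0,0,85],
)

```text
time: 2.35
eef_pos: [0.6367, -0.1335, 0.0177]
tcp_rot: [1.0, 0.001, 0.001, 0.0]
contact_force: [0.6, -0.3, 1.2]
opening: 0.998
finger_force: 0.0
```

Run:
```python
from h import *
a=shot('top','t1');b=shot('side','s1')
s=ctrl.get_state();print(s['eef_pos'],s['contact_force'])
def cr(i,u,v,w=40): return cv2.resize(i[v-w:v+w,u-w:u+w],(390,390),interpolation=cv2.INTER_CUBIC)
print(proj(a,[.646,-.118,.05]),proj(b,[.646,-.118,.05]))
cv2.imwrite('pics/c1.png',np.hstack([cr(a['color'][:,:,::-1],362,180),cr(b['color'][:,:,::-1],334,187)]))
```

```text
[ 0.63756595 -0.13358997  0.01891115] [-1.21626191 -0.01191316 -0.62799645]
[362.56804004 180.08188605] [333.514383   178.61600179]
```

View pics/c1.png

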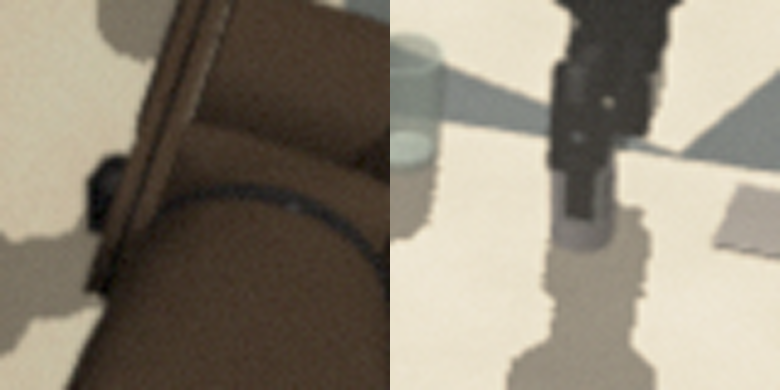

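The side crop shows the fingers astride the sleeve (sleeve at x 553–612, finger at 567–595); the top view is blocked by the arm. I'll make up the missing shift and then close.

Call:
move_arm(
  plan=[8,15,-5,0,0,0,85,0,0,0,0,0,0,85,0,0,0,0,0,0,36,0,0,0,0,0,0,30,0,0,0,0,0,0,30,0,0,0,0,0,0,30,0,0,0,0,0,0,30,0,0,0,0,0,0,30,0,0,0,0,0,0,30,0,0,0,0,0,0,30],
  newtons=30,
)

```text
time: 3.45
eef_pos: [0.6441, -0.118, 0.0117]
tcp_rot: [1.0, 0.001, 0.0, 0.0]
contact_force: [-0.4, -1.3, 1.9]
opening: 0.423
finger_force: 30.2
```

Call:
move_arm(
  plan=[0,0,30,0,0,0,30,0,0,40,0,0,0,30,0,0,40,0,0,0,30,-19,17,8,0,0,0,30,-22,19,0,0,0,0,30,-22,19,0,0,0,0,30,-22,19,0,0,0,0,30,-22,19,0,0,0,0,30,-22,19,0,0,0,0,30,-22,19,0,0,0,0,30,-22,21,0,0,0,0,30,0,0,0,0,0,0,30],
)

```text
time: 4.65
eef_pos: [0.4676, 0.0362, 0.128]
tcp_rot: [1.0, 0.002, -0.002, -0.0]
contact_force: [1.6, 0.1, -1.8]
opening: 0.422
finger_force: 30.3
```

Call:
move_arm(
  plan=[0,0,-10,0,0,0,30,0,0,0,0,0,0,30,0,0,0,0,0,0,30],
)

```text
time: 4.95
eef_pos: [0.4712, 0.0336, 0.1188]
tcp_rot: [1.0, 0.0, -0.001, -0.0]
contact_force: [0.3, 0.5, -1.3]
opening: 0.424
finger_force: 30.3
```

Run:
```python
from h import *
a=shot('top','t2');b=shot('side','s2')
s=ctrl.get_state();print(s['eef_pos'],s['contact_force'],s['finger_force'])
e=s['eef_pos']
def cr(i,u,v,w=40): return cv2.resize(i[v-w:v+w,u-w:u+w],(390,390),interpolation=cv2.INTER_CUBIC)
for p in([.473,.034,.077],[.473,.034,.015],[e[0]+.002,e[1],e[2]-.0117]): print(proj(a,p),proj(b,p))
cv2.imwrite('pics/c2.png',np.hstack([cr(a['color'][:,:,::-1],299,255),cr(b['color'][:,:,::-1],388,225)]))
```

```text
[0.47145323 0.03362143 0.11933391] [-0.26989971  0.31314909 -0.98560121] 30.320109324529767
[298.76778077 254.86333425] [390.20375725 219.59210199]
[299.96244989 255.76105359] [386.91480247 241.08155101]
[298.29013339 254.15760776] [391.75939898 208.0811912 ]
```

View pics/c2.png

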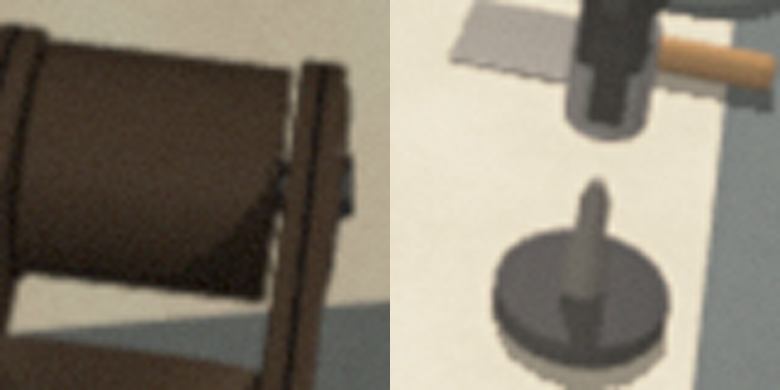

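The held sleeve and pin nearly line up in x, but the side view hints that the pin lies a few mm farther +y. I'll overlay projected outlines to settle it.

Run:
```python
from h import *
b=shot('side');a=shot('top')
S=cv2.imread('pics/s2.png');T=cv2.imread('pics/top0.png')
def circ(img,c,x,y,z,r,u0,v0,k,col):
    q=np.array([proj(c,[x+r*np.cos(t),y+r*np.sin(t),z]) for t in np.linspace(0,6.3,60)])
    cv2.polylines(img,[np.int32(((q-[u0,v0]+.5)*k)*16)],False,col,1,cv2.LINE_AA,4)
k=8;w=50
i=cv2.resize(S[188:262,362:412],None,fx=k,fy=k,interpolation=cv2.INTER_CUBIC)
j=cv2.resize(T[232:282,274:324],None,fx=k,fy=k,interpolation=cv2.INTER_CUBIC)
for im,c,u0,v0 in((i,b,362,188),(j,a,274,232)):
    for y,col in((.0355,(0,0,255)),(.042,(0,255,0))):
        circ(im,c,.472,y,.015,.04,u0,v0,k,col);circ(im,c,.472,y,.077,.003,u0,v0,k,col);circ(im,c,.472,y,.0,.04,u0,v0,k,col)
circ(i,b,.4735,.0336,.1075,.018,362,188,k,(255,255,0))
circ(i,b,.4715,.0336,.1075,.018,362,188,k,(255,0,255))
j=cv2.copyMakeBorder(j,0,i.shape[0]-j.shape[0],0,0,cv2.BORDER_CONSTANT)
cv2.imwrite('pics/ov.png',np.hstack([i,j]));print(i.shape)
```

```text
(592, 400, 3)
```

View pics/ov.png

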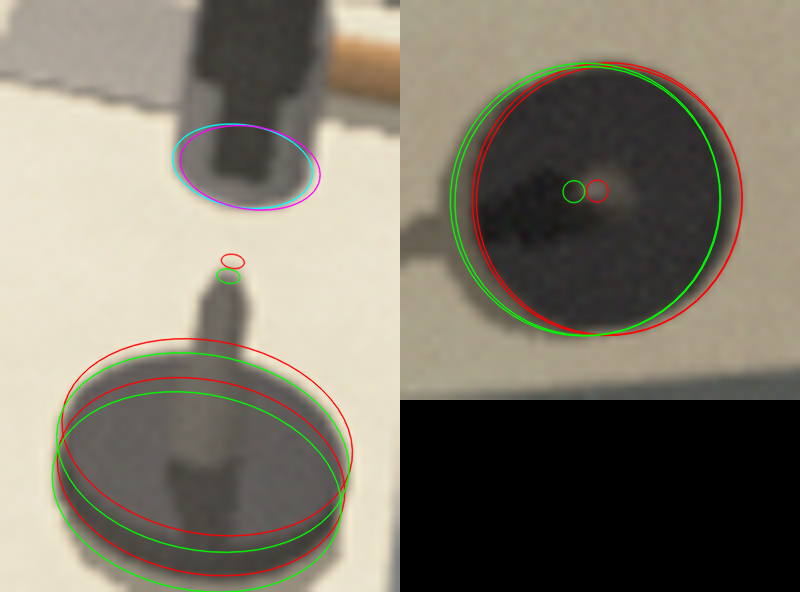

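In the top view the base outline fits y≈0.0355; in the side view it fits 0.037–0.042. The sleeve's x is about the TCP's. I'll shift by (+1.5,+4) mm and descend gently, watching the force.

Call:
move_arm(
  plan=[1.5,4,0,0,0,0,30,0,0,-10,0,0,0,30,0,0,-10,0,0,0,30,0,0,-6,0,0,0,30,0,0,-5,0,0,0,30,0,0,-3,0,0,0,30,0,0,-3,0,0,0,30,0,0,0,0,0,0,30,0,0,0,0,0,0,30],
)

```text
time: 6.05
eef_pos: [0.4726, 0.0382, 0.0826]
tcp_rot: [1.0, 0.001, 0.0, 0.0]
contact_force: [0.0, 0.1, -0.4]
opening: 0.42
finger_force: 30.3
```

Run:
```python
from h import *
b=shot('side','s3');s=ctrl.get_state();print(s['eef_pos'],s['contact_force'],s['wrist_torque'])
cv2.imwrite('pics/c3.png',cv2.resize(b['color'][188:262,362:412,::-1],None,fx=8,fy=8,interpolation=cv2.INTER_CUBIC))
```

```text
[0.47265565 0.03816682 0.08273273] [ 0.10103929 -0.5077836  -0.33802401] [-0.04568655 -0.0051135   0.00298854]
```

View pics/c3.png

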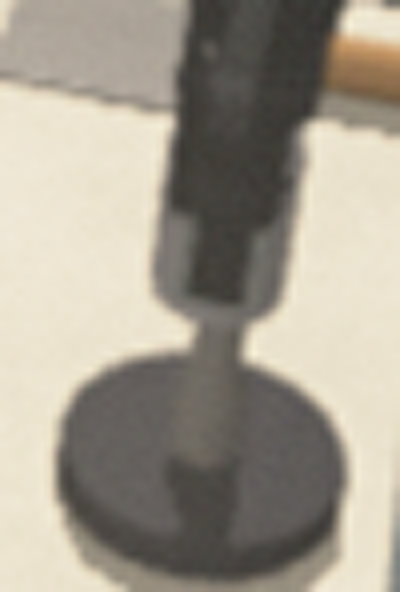

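The tip has entered the bore, and sleeve (153–287) and pin (197–242) are centred on the same column, with no force. I'll keep lowering gently.

Call:
move_arm(
  plan=[0,0,-3,0,0,0,30,0,0,-3,0,0,0,30,0,0,-3,0,0,0,30,0,0,0,0,0,0,30,0,0,0,0,0,0,30],
)

```text
time: 6.6
eef_pos: [0.4716, 0.0383, 0.0727]
tcp_rot: [1.0, 0.001, -0.001, -0.0]
contact_force: [-1.3, -1.5, -1.7]
opening: 0.425
finger_force: 30.3
```

Call:
move_arm(
  plan=[0,0,-3,0,0,0,30,0,0,-3,0,0,0,30,0,0,-3,0,0,0,30,0,0,-3,0,0,0,30,0,0,0,0,0,0,30,0,0,0,0,0,0,30],
)

```text
time: 7.2
eef_pos: [0.4716, 0.0382, 0.0606]
tcp_rot: [1.0, 0.001, -0.001, 0.0]
contact_force: [-3.8, -2.1, -2.3]
opening: 0.423
finger_force: 30.3
```

Run:
```python
from h import *
for _ in range(4):
    s=ctrl.get_state();print(s['eef_pos'],s['contact_force'],s['wrist_torque']);shot('side')
```

```text
[0.47164296 0.03816631 0.06063066] [-3.83522246 -2.08210755 -2.3416021 ] [-0.39524254  0.67668913 -0.05807153]
[0.47166567 0.03815729 0.06066937] [-3.18432107 -1.37815322 -2.23005731] [-0.35673505  0.63817782 -0.03439365]
[0.47164438 0.03817827 0.06068695] [-4.9580942  -2.83647621 -3.0577973 ] [-0.35471719  0.67052295  0.00999264]
[0.47162479 0.03820337 0.06071423] [-4.00693791 -1.78757926 -2.82421958] [-0.34121819  0.63802704  0.02999788]
```

A light side force of about 4 N points to −x,−y. I'll ease that way, then release.

Call:
move_arm(
  plan=[-1.2,-0.7,0,0,0,0,30,0,0,0,0,0,0,30,0,0,0,0,0,0,30],
)

```text
time: 7.7
eef_pos: [0.4717, 0.0377, 0.0618]
tcp_rot: [1.0, 0.001, 0.001, -0.0]
contact_force: [-1.7, -0.3, -2.1]
opening: 0.43
finger_force: 30.4
```

Call:
move_arm(
  plan=[0,0,0,0,0,0,50,0,0,0,0,0,0,60,0,0,0,0,0,0,70,0,0,0,0,0,0,70,0,0,0,0,0,0,70,0,0,30,0,0,0,70,0,0,35,0,0,0,70,0,0,35,0,0,0,70,0,0,0,0,0,0,70],
)

```text
time: 8.6
eef_pos: [0.475, 0.0371, 0.1673]
tcp_rot: [1.0, 0.001, 0.006, 0.001]
contact_force: [0.7, -0.5, 0.7]
opening: 0.819
finger_force: 0.0
```

Run:
```python
from h import *
b=shot('side','s4');s=ctrl.get_state();print(s['eef_pos'],s['contact_force'])
i=cv2.resize(b['color'][178:262,352:422,::-1],None,fx=7,fy=7,interpolation=cv2.INTER_CUBIC)
for z,col in((.065,(0,255,0)),(.09,(0,0,255))):
    q=np.array([proj(b,[.472+.018*np.cos(t),.0375+.018*np.sin(t),z]) for t in np.linspace(0,6.3,60)])
    cv2.polylines(i,[np.int32((q-[352,178]+.5)*7)],False,col,1)
cv2.imwrite('pics/c4.png',i)
```

```text
[0.47332723 0.03726776 0.1645921 ] [-0.52501417 -0.11290375 -0.08044344]
```

View pics/c4.png

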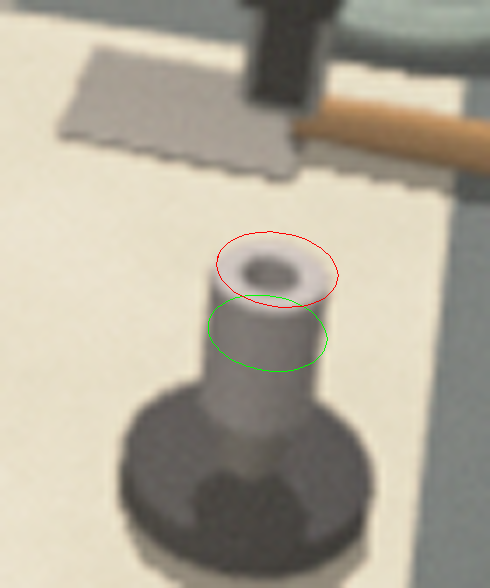

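The sleeve's top matches the red (90 mm) ring: it stopped at the step, so it's the tight one → dish. Regrasp and lift.

Call:
move_arm(
  plan=[0,0,-35,0,0,0,70,0,0,-35,0,0,0,70,1,0,-35,0,0,0,70,0,0,0,0,0,0,70,0,0,0,0,0,0,36,0,0,0,0,0,0,30,0,0,0,0,0,0,30,0,0,0,0,0,0,30,0,0,0,0,0,0,30,0,0,0,0,0,0,30],
)

```text
time: 9.65
eef_pos: [0.4738, 0.0374, 0.0583]
tcp_rot: [1.0, 0.001, 0.002, 0.0]
contact_force: [-1.2, 0.3, 6.7]
opening: 0.42
finger_force: 30.3
```

Call:
move_arm(
  plan=[0,0,8,0,0,0,30,0,0,12,0,0,0,30,0,0,20,0,0,0,30,0,0,30,0,0,0,30,0,-10,5,0,0,0,30,0,-33,0,0,0,0,30,0,-33,0,0,0,0,30,0,-33,0,0,0,0,30,0,-33,0,0,0,0,30,0,-33,0,0,0,0,30,0,-33,0,0,0,0,30,0,-33,0,0,0,0,30],
)

```text
time: 10.85
eef_pos: [0.4711, -0.2051, 0.1307]
tcp_rot: [1.0, 0.001, -0.001, -0.0]
contact_force: [0.2, 0.1, -1.0]
opening: 0.423
finger_force: 30.5
```

Call:
move_arm(
  plan=[-3,-33,0,0,0,0,30,-3,-33,0,0,0,0,30,-3,-33,0,0,0,0,30,0,-3,-30,0,0,0,30,0,0,-30,0,0,0,30,0,0,-25,0,0,0,30,0,0,-12,0,0,0,30,0,0,-6,0,0,0,30,0,0,0,0,0,0,30,0,0,0,0,0,0,30],
)

```text
time: 11.85
eef_pos: [0.4639, -0.3062, 0.0297]
tcp_rot: [1.0, 0.001, 0.001, 0.001]
contact_force: [0.0, 0.4, -0.8]
opening: 0.42
finger_force: 30.5
```

Run:
```python
from h import *
a=shot('top','t5');b=shot('side','s5');s=ctrl.get_state();print(s['eef_pos'],s['contact_force'])
i=cv2.resize(b['color'][110:210,340:460,::-1],None,fx=4,fy=4,interpolation=cv2.INTER_CUBIC)
j=cv2.resize(a['color'][200:300,390:470,::-1],None,fx=4,fy=4,interpolation=cv2.INTER_CUBIC)
cv2.imwrite('pics/c5.png',np.hstack([i,j]))
```

```text
[ 0.46410068 -0.30624949  0.02996133] [-0.91191312  0.00714108 -0.17599648]
```

View pics/c5.png

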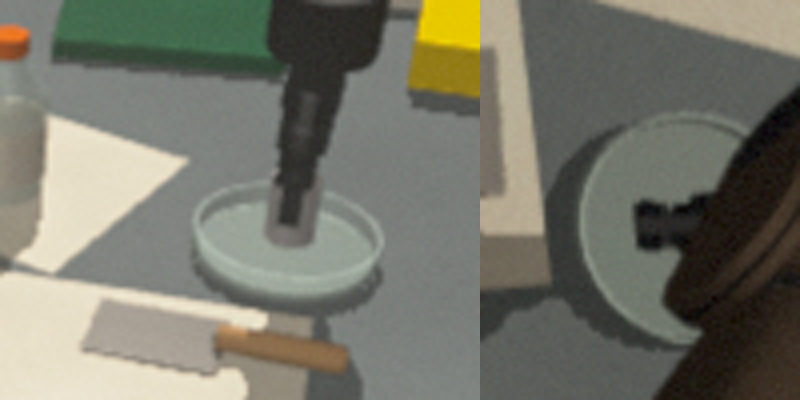

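The sleeve is centred in the dish (side crop about 290,230). Lower to touch.

Call:
move_arm(
  plan=[0,0,-2,0,0,0,30,0,0,-2,0,0,0,30,0,0,-2,0,0,0,30,0,0,0,0,0,0,30,0,0,0,0,0,0,30],
)

```text
time: 12.45
eef_pos: [0.4634, -0.3057, 0.0232]
tcp_rot: [1.0, 0.001, 0.0, 0.0]
contact_force: [-1.5, -0.3, 5.4]
opening: 0.425
finger_force: 31.0
```

Touching at about 5 N. Release, rise, and start toward P.

Call:
move_arm(
  plan=[0,0,0,0,0,0,45,0,0,0,0,0,0,60,0,0,0,0,0,0,68,0,0,0,0,0,0,68,0,0,0,0,0,0,68,0,0,20,0,0,0,68,0,0,35,0,0,0,68,0,0,40,0,0,0,68,0,0,40,0,0,0,80,0,0,30,0,0,0,85,0,30,0,0,0,0,85,0,33,0,0,0,0,85],
)

```text
time: 13.65
eef_pos: [0.4638, -0.2431, 0.1894]
tcp_rot: [1.0, -0.0, 0.002, 0.001]
contact_force: [-0.2, 0.5, 0.4]
opening: 0.997
finger_force: 0.0
```

Call:
move_arm(
  plan=[14,30,0,0,0,0,85,14,30,0,0,0,0,85,14,30,0,0,0,0,85,14,30,0,0,0,0,85,14,30,0,0,0,0,85,14,30,0,0,0,0,85,14,30,0,0,0,0,85,14,30,0,0,0,0,85,14,30,0,0,0,0,85,14,30,0,0,0,0,85,14,30,0,0,0,0,85,14,20,0,0,0,0,85],
)

```text
time: 14.85
eef_pos: [0.6314, 0.1096, 0.1872]
tcp_rot: [1.0, 0.001, -0.0, -0.0]
contact_force: [0.2, -0.0, 0.7]
opening: 0.997
finger_force: 0.0
```

Call:
move_arm(
  plan=[12,6,0,0,0,0,85,0,0,0,0,0,0,85,0,0,0,0,0,0,85],
)

```text
time: 15.15
eef_pos: [0.6428, 0.1134, 0.187]
tcp_rot: [1.0, 0.001, -0.001, 0.0]
contact_force: [0.5, -0.1, 0.6]
opening: 0.996
finger_force: 0.0
```

Call:
move_arm(
  plan=[1,1,-35,0,0,0,85,0,0,-38,0,0,0,85,0,0,-38,0,0,0,85,0,0,-33,0,0,0,85,0,0,-20,0,0,0,85,0,0,-10,0,0,0,85,0,0,0,0,0,0,85,0,0,0,0,0,0,85],
)

```text
time: 15.95
eef_pos: [0.645, 0.1141, 0.0148]
tcp_rot: [1.0, 0.0, 0.001, -0.0]
contact_force: [0.6, 0.1, 0.9]
opening: 0.994
finger_force: 0.0
```

Run:
```python
from h import *
b=shot('side','s6');s=ctrl.get_state();print(s['eef_pos'],s['contact_force'])
i=cv2.resize(b['color'][200:280,265:345,::-1],None,fx=5,fy=5,interpolation=cv2.INTER_CUBIC)
j=cv2.resize(b['color'][130:210,370:450,::-1],None,fx=5,fy=5,interpolation=cv2.INTER_CUBIC)
cv2.imwrite('pics/c6.png',np.hstack([i,j]))
```

```text
[0.64551687 0.11427165 0.01541929] [ 0.17258954 -0.45049034  0.35062194]
```

View pics/c6.png

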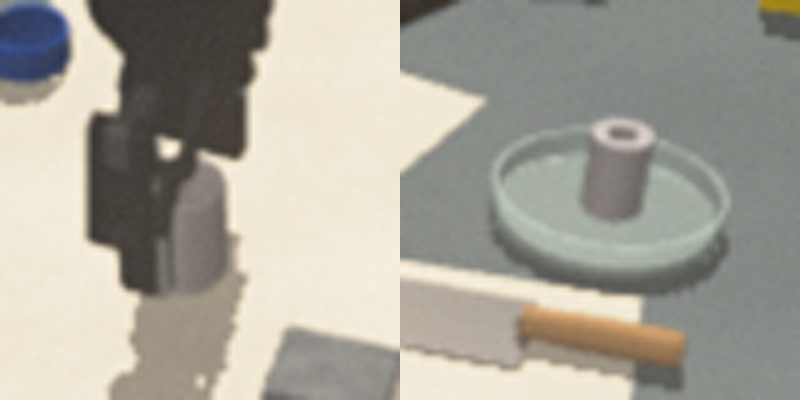

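The tight sleeve stands upright in the dish. I'll check numerically how well the finger and sleeve P align in x.

Run:
```python
from h import *
b=shot('side');e=ctrl.get_state()['eef_pos']
f=lambda p:((proj(b,p)-[265,200]+.5)*5).round(0)
for dx in(-.011,0,.011): print(dx,'fin',f(e+[dx,.0445,.01]),f(e+[dx,.055,.01]))
for dx in(-.018,0,.018): print(dx,'slv',f([.644+dx,.114,.01]))
```

```text
-0.011 fin [171. 295.] [162. 312.]
0 fin [147. 288.] [137. 306.]
0.011 fin [122. 282.] [112. 299.]
-0.018 slv [229. 255.]
0 slv [190. 245.]
0.018 slv [152. 236.]
```

Predictions (finger 122–171, sleeve right edge 229) match the picture, so the alignment is good. Close and lift.

Call:
move_arm(
  plan=[-1,0,-2,0,0,0,60,0,0,0,0,0,0,36,0,0,0,0,0,0,30,0,0,0,0,0,0,30,0,0,0,0,0,0,30,0,0,0,0,0,0,30,0,0,0,0,0,0,30,0,0,0,0,0,0,30,0,0,0,0,0,0,30],
)

```text
time: 16.95
eef_pos: [0.6435, 0.1145, 0.0118]
tcp_rot: [1.0, 0.001, 0.0, -0.0]
contact_force: [0.5, 0.1, 2.4]
opening: 0.399
finger_force: 30.3
```

Call:
move_arm(
  plan=[0,0,20,0,0,0,30,0,0,35,0,0,0,30,0,0,38,0,0,0,30,-10,-5,15,0,0,0,30,-23,-10,0,0,0,0,30,-23,-10,0,0,0,0,30,-23,-10,0,0,0,0,30,-23,-10,0,0,0,0,30,-23,-10,0,0,0,0,30,-23,-10,0,0,0,0,30,-22,-11,0,0,0,0,30,0,0,0,0,0,0,30],
)

```text
time: 18.15
eef_pos: [0.4699, 0.0381, 0.1177]
tcp_rot: [1.0, 0.0, -0.002, -0.0]
contact_force: [-0.0, -0.4, -0.9]
opening: 0.397
finger_force: 30.2
```

Call:
move_arm(
  plan=[0,0,0,0,0,0,30,0,0,0,0,0,0,30],
)

```text
time: 18.35
eef_pos: [0.4738, 0.0386, 0.1195]
tcp_rot: [1.0, 0.001, 0.0, -0.0]
contact_force: [-0.0, -0.3, -1.6]
opening: 0.405
finger_force: 30.2
```

The opening reads 34 mm rather than 36, so I'll check numerically where the sleeve sits in the grip.

Run:
```python
from h import *
b=shot('side','s7');s=ctrl.get_state();e=s['eef_pos'];print(e,s['opening'],s['wrist_torque'])
ref=cv2.imread('pics/s2.png');
for n,im,ee in(('Q',ref,np.array([.4714,.0336,.1190])),('P',b['color'][:,:,::-1],e)):
    c0=ee+[0,0,-.0118]
    q=np.array([proj(b,c0+[.018*np.cos(t),.018*np.sin(t),0]) for t in np.linspace(0,6.3,60)])
    print(n,'pred u',q[:,0].min().round(1),q[:,0].max().round(1),'v',q[:,1].min().round(1),q[:,1].max().round(1))
    g=cv2.cvtColor(im,cv2.COLOR_BGR2GRAY);v=int(proj(b,c0)[1]);u=int(proj(b,c0)[0])
    for dv in(-5,-2,1,4,6,8): print(v+dv,u-14,g[v+dv,u-14:u+15])
```

```text
[0.47394927 0.03867105 0.11953159] 0.4012661964706001 [-0.03842386  0.04651381 -0.02580429]
Q pred u 384.0 401.5 v 203.3 213.8
203 378 [227 227 227 227 227 208 146 118 120 117 101  81  62  64  64  64  61  60
  81 106 106 100 101 136 184 199 183 148 144]
206 378 [225 225 227 228 227 199 124 119 118 112  96  66  62  62  61  64  61  66
  86 105 101 100 116 179 227 226 225 224 224]
209 378 [225 227 226 227 227 207 151 122 118 112  95  71  68  64  62  60  62  77
 100 105 100 100 146 208 225 224 223 223 224]
212 378 [224 223 223 224 223 225 227 219 195 167 140 128 121 118 115 113 107 109
 110 110 139 186 217 224 225 222 224 223 225]
214 378 [224 224 226 225 223 222 224 226 223 227 223 214 206 202 198 196 200 204
 207 213 223 223 225 225 225 224 225 224 225]
216 378 [224 223 223 223 223 224 223 223 225 224 224 223 222 223 224 223 224 223
 223 224 224 225 224 223 226 224 223 224 225]
P pred u 382.4 399.9 v 204.2 214.8
204 377 [226 228 227 227 227 206 146 119 119 109  90  67  62  63  64  64  62  69
  92 110 106 103 102 136 195 226 224 215 202]
207 377 [226 225 224 226 227 201 129 118 117  98  73  62  66  61  62  61  62  82
 109 110 102 102 110 171 225 226 223 224 224]
210 377 [224 225 225 226 226 208 148 121 117 103  83  71  68  67  61  62  69  92
 107 107 104 104 140 203 226 225 223 222 223]
213 377 [224 224 224 224 224 224 223 203 165 143 128 123 121 117 116 114 113 109
 108 106 125 172 213 224 223 224 225 222 224]
215 377 [224 224 223 224 225 224 223 224 225 221 211 206 199 188 174 173 181 197
 198 207 214 223 224 224 224 224 224 224 223]
217 377 [227 223 225 224 224 224 223 224 224 226 225 225 225 223 222 224 223 223
 225 224 223 224 224 225 223 223 223 223 224]
```

P is centred in the grip just as Q was (edges 383–400 against predicted 382–400). Lower it over the pin.

Call:
move_arm(
  plan=[-1,-1,-10,0,0,0,30,0,0,-15,0,0,0,30,0,0,-10,0,0,0,30,0,0,-6,0,0,0,30,0,0,-4,0,0,0,30,0,0,-4,0,0,0,30,0,0,0,0,0,0,30],
)

```text
time: 19.1
eef_pos: [0.4721, 0.0375, 0.0701]
tcp_rot: [1.0, 0.001, -0.0, -0.0]
contact_force: [-0.3, 0.4, -1.1]
opening: 0.403
finger_force: 30.2
```

Call:
move_arm(
  plan=[0,0,-4,0,0,0,30,0,0,-4,0,0,0,30,0,0,-3,0,0,0,30,0,0,0,0,0,0,30,0,0,0,0,0,0,30],
)

```text
time: 19.6
eef_pos: [0.4722, 0.0375, 0.0594]
tcp_rot: [1.0, 0.001, -0.0, -0.0]
contact_force: [-0.1, -0.8, -0.8]
opening: 0.399
finger_force: 30.2
```

Call:
move_arm(
  plan=[0,0,-2,0,0,0,30,0,0,-2,0,0,0,30,0,0,-2,0,0,0,30,0,0,-2,0,0,0,30,0,0,-2,0,0,0,30,0,0,0,0,0,0,30,0,0,0,0,0,0,30],
)

```text
time: 20.3
eef_pos: [0.4722, 0.0375, 0.0494]
tcp_rot: [1.0, 0.001, -0.0, 0.0]
contact_force: [-0.4, 0.0, -1.5]
opening: 0.405
finger_force: 30.2
```

The bottom is at about 37 mm, already past the step without force. Release and let it settle.

Call:
move_arm(
  plan=[0,0,0,0,0,0,50,0,0,0,0,0,0,60,0,0,0,0,0,0,70,0,0,0,0,0,0,70,0,0,0,0,0,0,70,0,0,30,0,0,0,70,0,0,35,0,0,0,70,0,0,35,0,0,0,70,0,0,0,0,0,0,70,0,0,0,0,0,0,70],
)

```text
time: 21.3
eef_pos: [0.4727, 0.0375, 0.1502]
tcp_rot: [1.0, 0.001, 0.001, 0.0]
contact_force: [0.7, 0.1, -0.8]
opening: 0.821
finger_force: 0.0
```

Run:
```python
from h import *
b=shot('side','s8');s=ctrl.get_state();e=s['eef_pos'];print(e,s['opening'])
ref=cv2.cvtColor(cv2.imread('pics/s4.png'),cv2.COLOR_BGR2GRAY)
g=cv2.cvtColor(b['color'],cv2.COLOR_RGB2GRAY)
for z in(.065,.09):print(z,proj(b,[.473,.038,z]))
print('v, Q-on-step, now');
for v in range(206,256,2): print(v,ref[v,378:400:2],g[v,378:400:2])
```

```text
[0.47167517 0.03755673 0.14879111] 0.8239866702550733
0.065 [389.20727588 225.04017936]
0.09 [390.59525106 215.95605763]
v, Q-on-step, now
206 [223 224 222 224 223 221 223 222 221 221 220] [223 223 224 222 222 221 224 225 224 222 221]
208 [223 222 224 223 222 222 222 223 223 220 220] [224 224 223 223 223 222 223 224 223 223 220]
210 [222 223 223 224 222 223 223 220 222 222 220] [223 224 223 224 221 222 222 222 222 222 222]
212 [221 220 221 222 214 210 209 210 219 220 221] [222 221 221 223 223 221 221 221 221 221 220]
214 [221 222 216 202 199 169 168 190 203 207 220] [222 222 221 221 222 222 221 221 222 222 222]
216 [220 221 194 199 159 108 119 120 169 199 210] [221 222 221 219 220 223 219 220 220 221 221]
218 [224 225 157 203 184 117 118 121 155 199 195] [224 222 223 222 222 222 222 220 221 221 222]
220 [225 225 119 148 193 197 186 187 200 190 157] [225 223 223 223 222 217 215 221 221 221 221]
222 [223 216 119 117 126 148 161 162 142 113 168] [224 224 219 201 173 152 138 180 213 221 221]
224 [223 211 116 120 124 121 115 113 108 101 173] [224 220 200 138 106 105 103 114 187 205 221]
2
[... 639 characters left out ...]
22 119 119 113 110 100  93  88]
240 [ 95  95  94 101 107 104  99  91  89  91  89] [100 116 123 125 120 117 112 108  99  91  88]
242 [ 94  96  96 100 101  96  89  86  91  90  90] [ 94 122 122 124 124 117 111 107  99  91  89]
244 [ 94  96  95  98 101  93  87  89  90  90  91] [ 94 111 123 123 119 117 111 104  96  89  91]
246 [97 90 77 74 82 84 73 81 94 90 87] [ 91  81 114 124 118 116 109 100  86  90  91]
248 [93 75 68 71 72 69 69 68 84 87 90] [90 75 70 85 94 93 84 75 74 91 92]
250 [93 70 71 71 71 72 68 67 72 90 89] [88 71 72 73 71 71 70 70 67 88 89]
252 [93 73 75 73 71 71 73 69 67 85 89] [87 76 71 70 73 72 70 71 77 91 88]
254 [71 69 71 70 70 69 69 69 70 87 78] [75 75 74 70 74 71 70 70 69 88 81]
```

The top ring has dropped about 9 px (25 mm) from the step position, so P is fully down on the base → tray. Regrasp and carry to the tray (0.466, 0.281).

Call:
move_arm(
  plan=[1,0,-35,0,0,0,70,0,0,-35,0,0,0,70,0,0,-30,0,0,0,70,0,0,-15,0,0,0,70,0,0,0,0,0,0,60,0,0,0,0,0,0,36,0,0,0,0,0,0,30,0,0,0,0,0,0,30,0,0,0,0,0,0,30,0,0,0,0,0,0,30,0,0,0,0,0,0,30],
)

```text
time: 22.45
eef_pos: [0.4735, 0.0375, 0.035]
tcp_rot: [1.0, 0.001, 0.0, 0.0]
contact_force: [-0.7, 0.0, 0.8]
opening: 0.398
finger_force: 31.5
```

Call:
move_arm(
  plan=[0,0,3,0,0,0,30,0,0,5,0,0,0,30,0,0,8,0,0,0,30,0,0,10,0,0,0,30,0,0,0,0,0,0,30],
)

```text
time: 22.95
eef_pos: [0.4747, 0.0373, 0.0625]
tcp_rot: [1.0, 0.001, 0.002, 0.0]
contact_force: [0.0, 0.5, -1.4]
opening: 0.401
finger_force: 31.3
```

Call:
move_arm(
  plan=[0,0,20,0,0,0,30,0,0,25,0,0,0,30,0,0,17,0,0,0,30,0,15,0,0,0,0,30,-1,30,0,0,0,0,30,-1,33,0,0,0,0,30,-1,33,0,0,0,0,30,-1,33,0,0,0,0,30,-1,33,0,0,0,0,30,-1,33,0,0,0,0,30,-1,30,0,0,0,0,30,0,0,0,0,0,0,30],
)

```text
time: 24.15
eef_pos: [0.4659, 0.2803, 0.1227]
tcp_rot: [1.0, 0.003, 0.0, -0.001]
contact_force: [0.1, 0.0, -0.9]
opening: 0.405
finger_force: 31.3
```

Call:
move_arm(
  plan=[0,3,0,0,0,0,30,0,0,-30,0,0,0,30,0,0,-30,0,0,0,30,0,0,-20,0,0,0,30,0,0,-8,0,0,0,30,0,0,0,0,0,0,30,0,0,0,0,0,0,30],
)

```text
time: 24.85
eef_pos: [0.4672, 0.2803, 0.0355]
tcp_rot: [1.0, 0.0, 0.001, -0.0]
contact_force: [0.6, -0.5, 0.1]
opening: 0.398
finger_force: 31.3
```

Run:
```python
from h import *
b=shot('side','s9');a=shot('top','t9');s=ctrl.get_state();e=s['eef_pos'];print(e,s['contact_force'])
# tray outline from start image: bright quad
im=cv2.imread('pics/side0.png')
for n,p in(('slv bottom',e-[0,0,.02]),('tray c',[.466,.281,.004]),('+x',[.531,.281,.02]),('-x',[.401,.281,.02]),('+y',[.466,.346,.02]),('-y',[.466,.216,.02])): print(n,proj(b,p).round(1))
```

```text
[0.46752424 0.28074347 0.03606241] [ 0.5519177   0.07823109 -0.67612736]
slv bottom [363.4 334.3]
tray c [363.7 338.8]
+x [328.2 322.4]
-x [402.8 344.8]
+y [354.9 368. ]
-y [372.7 303.7]
```

The sleeve is over the tray's centre (the tray in side0 is centred near 363,340). Lower to touch.

Call:
move_arm(
  plan=[0,0,-4,0,0,0,30,0,0,-3,0,0,0,30,0,0,-2,0,0,0,30,0,0,-1.5,0,0,0,30,0,0,0,0,0,0,30,0,0,0,0,0,0,30],
)

```text
time: 25.55
eef_pos: [0.4662, 0.2806, 0.024]
tcp_rot: [1.0, 0.001, 0.0, -0.0]
contact_force: [-1.0, -0.2, 0.1]
opening: 0.4
finger_force: 31.4
```

Call:
move_arm(
  plan=[0,0,-1,0,0,0,30,0,0,0,0,0,0,30,0,0,0,0,0,0,30],
)

```text
time: 25.85
eef_pos: [0.4663, 0.2806, 0.024]
tcp_rot: [1.0, 0.001, -0.0, 0.0]
contact_force: [-3.4, -1.3, 5.9]
opening: 0.399
finger_force: 32.1
```

Touching the floor at 6 N. Release and withdraw upward.

Call:
move_arm(
  plan=[0,0,0,0,0,0,45,0,0,0,0,0,0,60,0,0,0,0,0,0,66,0,0,0,0,0,0,66,0,0,0,0,0,0,66,0,0,20,0,0,0,66,0,0,35,0,0,0,66,0,0,40,0,0,0,66,0,0,40,0,0,0,66,0,0,30,0,0,0,66,0,0,0,0,0,0,66,0,0,0,0,0,0,66],
)

```text
time: 27.05
eef_pos: [0.4664, 0.2806, 0.1886]
tcp_rot: [1.0, 0.001, 0.001, -0.0]
contact_force: [0.4, -0.2, -0.6]
opening: 0.771
finger_force: 0.0
```

Run:
```python
from h import *
b=shot('side','s10');s=ctrl.get_state();print(s['time'],s['eef_pos'],s['contact_force'])
g=cv2.cvtColor(b['color'],cv2.COLOR_RGB2GRAY);e=[.466,.2806]
print('pred top',proj(b,[*e,.054]),'bottom',proj(b,[*e,.004]))
for v in range(298,352,3): print(v,g[v,344:388:2])
r=cv2.imread('pics/side0.png'); d=cv2.absdiff(r,b['color'][:,:,::-1]).max(2)>40
n,l,st,_=cv2.connectedComponentsWithStats(d.astype(np.uint8)); print([tuple(x) for x in st[1:] if x[4]>25])
```

```text
27.1 [0.46564018 0.280277   0.1870361 ] [-0.47393563  0.68187445 -0.95083712]
pred top [366.11072162 320.84724643] bottom [363.79934937 338.59759217]
298 [240 239 232 217 166 161 156 157 217 237 237 236 238 238 232 219 201 213
 195 160 156 152]
301 [155 160 173 204 221 235 240 238 240 239 239 238 238 237 237 237 237 237
 238 235 238 238]
304 [154 156 153 155 153 153 155 158 176 201 223 233 238 237 239 238 238 236
 236 236 236 236]
307 [153 156 149 153 155 153 162 152 154 152 153 153 155 160 177 198 223 232
 237 237 238 237]
310 [152 153 153 152 155 153 154 152 148 153 146 150 152 152 154 153 152 153
 153 160 174 200]
313 [241 241 222 202 157 154 155 155 155 177 183 184 163 155 147 151 147 152
 152 152 152 152]
316 [240 240 241 241 242 243 241 228 217 183 163 170 185 214 203 159 151 151
 153 154 149 150]
319 [241 240 240 240 241 241 216 211 130 114 120 131 136 138 194 213 163 157
 150 151 149 152]
322 [241 240 241 241 241 234 206 197 112 116 123 133 136 132 135 219 210 241
 241 235 215 199]
325 [240 240 241 240 240 228 157 219 179 115 129 133 136 131 159 221 198 240
 240 240 240 240]

[... 1030 characters left out ...]
nt32(39), np.int32(382)), (np.int32(520), np.int32(9), np.int32(7), np.int32(7), np.int32(27)), (np.int32(517), np.int32(23), np.int32(11), np.int32(10), np.int32(55)), (np.int32(533), np.int32(57), np.int32(107), np.int32(170), np.int32(14647)), (np.int32(481), np.int32(163), np.int32(159), np.int32(237), np.int32(12588)), (np.int32(325), np.int32(176), np.int32(16), np.int32(34), np.int32(443)), (np.int32(290), np.int32(232), np.int32(21), np.int32(43), np.int32(710)), (np.int32(576), np.int32(278), np.int32(29), np.int32(39), np.int32(305)), (np.int32(359), np.int32(313), np.int32(16), np.int32(16), np.int32(182)), (np.int32(352), np.int32(324), np.int32(25), np.int32(48), np.int32(829))]
```

P stands upright in the tray: its ring is at the top and its sides are vertical. The only changed regions are the sleeves' old spots, the tray and the arm. I'll hand it in.

```bash
python3 -c "
from plant import order; print(order.sign_off())"
```

```text
the job is handed in; nothing more can be done
None
```

Job handed in at about 27 s: the sleeve that stopped at the step stands upright in the glass dish, the one that went down to the base stands upright in the white tray, and the side camera shows nothing else moved outside the area the arm blocked in the last picture.

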